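# Fit the filter arm and set its keeper screw

### The job

Pick up the loose filter arm, hang it by its eye on the upright pivot post of the white light base so that it lies flat on the base with its amber filter over the round light window, and let go of it. Then turn the orange thumbscrew clockwise (seen from above) until it seats, back it off a quarter turn so that the filter arm can still swing, and finish still gripping the thumbscrew there: do not let go of it. Leave the dish, jar, forceps and marker where they are.

Things in the scene. Friction and masses are not known exactly. Their poses are not given: they have to be found in the camera images.
- filter_arm: loose flat arm, 122 x 50 x 8 mm, 150 g, lying flat: square aluminium eye (34 mm, hole 16 mm) at -x, grey disc (50 mm) with amber filter at +x, between them a metal bar 24 mm wide with an upright green lug on it, 24 mm along x, 12 across y, 8 to 48 mm above the underside: pinch it across y, it balances there. Origin: underside, below the lug; z up.
- eye (a point): centre of the eye's hole at the arm's underside, 40 mm from the arm's origin along its -x.
- filter (a point): centre of the amber filter at the arm's underside, 40 mm from the arm's origin along its +x.
- base: fixed white light base, 140 (x) x 230 (y) x 30 mm high; place and yaw vary. Origin on the bench surface, z up. On its flat top, all at x = 0: light window at y = +60 mm, pivot post at y = -20 mm, and at y = -85 mm the centre of a blue block (50 x 50 mm, top 60 mm above the bench) that carries the thumbscrew.
- post_top (a point): tip of the steel pivot post: 12 mm diameter, 30 mm high above the base's top (60 mm above the bench), its last 6 mm tapering to 6 mm diameter. The fitted arm lies on the base's top with its x axis along the base's +y axis.
- window (a point): centre of the round bright light window (44 mm across) on the base's top, 80 mm from the post.
- wing: orange wing of the thumbscrew: upright bar 40 mm along its x, 12 across y, 36 high, on a steel disc (36 mm) above the blue block; a white mark on top lies on its +x half. Origin: underside of the bar on the vertical screw axis, 66 mm above the bench; axes turn with the screw. All else on the base within 75 mm of the axis is lower than this.
- wing_grip (a point): point on the screw axis at the height to grip the wing, 20 mm above the bar's underside and 16 mm below its top (86 mm above the bench); axes as the wing's.
- keeper_tip (a point): middle of the front edge of the brass keeper tongue (22 mm wide, 5 mm thick) that comes out of the blue block towards the post as the screw is turned in, 5 mm per rad, 11 to 16 mm above the base's top. Seated, it meets the post above the arm's eye; at the start it is drawn back at least 15 mm, so that the eye can pass down on the post.
- thumbscrew (a joint): angle of the thumbscrew in rad: 0 is fully seated (a hard stop), growing as it is backed off counter-clockwise seen from above; starts between 3.0 and 4.0. It needs about 0.06 N m to turn and stays where it is left; its height does not change.
- dish: bystander: lidded round dish, 60 mm across, 13 mm high. Origin: centre of its underside.
- jar: bystander: small jar with a blue cap, 48 mm across, 70 mm high. Origin: centre of its underside.
- forceps: bystander: steel forceps lying flat, about 125 mm long, 6 mm high. Origin: middle of its underside.
- marker: bystander: yellow marker pen lying flat, about 113 mm long, 15 mm high. Origin: near its middle, underside.
Mind the look-alikes: they are no part of the job. What is shaped like the filter_arm but turquoise is not meant.

How it is judged:
On the way, in this order (a step that is already met when the one before it is completed fails the run):
1. the filter arm hangs by its eye on the post, flat on the base, filter over the window, let go (horizontal distance between eye and post_top below 0.005 m and z of filter_arm in the frame of base between 0.026 and 0.034 m and angle between filter_arm's own z axis and vertical below 0.08 rad and horizontal distance between filter and window below 0.015 m and contact force between the fingers and filter_arm below 0.1 N), for 0.2 s.
2. the thumbscrew is turned in until it seats (value of joint thumbscrew below 0.06 rad), for 0.1 s.
At the end, for the whole second after the job is handed in: Arm released, eye on the post (within 5 mm), flat on the base (4 mm, 0.08 rad), filter within 15 mm of the window centre; the thumbscrew, having seated (below 0.06 rad), stands still a quarter turn back (1.25 to 1.89 rad), gripped by the fingers with over 2 N (all of step 1 and value of joint thumbscrew between 1.25 and 1.89 rad and velocity of joint thumbscrew between -0.1 and 0.1 rad/s and contact force between the fingers and wing above 2 N); the arm keeps its last pose, push and grip.
It fails at once if the dish is pushed more than 25 mm from its place (distance of dish from where it was at the start of the episode above 0.025 m).
It fails at once if the jar is pushed more than 25 mm from its place (distance of jar from where it was at the start of the episode above 0.025 m).
It fails at once if the forceps is pushed more than 25 mm from its place (distance of forceps from where it was at the start of the episode above 0.025 m).
It fails at once if the marker is pushed more than 25 mm from its place (distance of marker from where it was at the start of the episode above 0.025 m).
It also fails if it takes over 69 s, if anything falls off the work surface, if the arm or the gripper's body presses on something with over 40 N, if the wrist force passes 120 N, or if a joint passes its speed limit or range.

### The arm

A 7-joint arm with a two-finger parallel gripper is mounted at the origin on the work surface. World frame = base frame: x ahead of the robot, y to its left, z up, the work surface at z = 0. Lengths are in m, angles in rad, forces in N, time in s.
With the tool pointing down it reaches from about 0.425 to 0.875 m from the base axis. Payload 8.4 kg.
Tool frame: the origin (TCP) lies on the centre line of the jaws, within the pads' length; the fingertips stand 19 mm ahead of it and the grasp point (between the pads) is the TCP; y points along the fingers, x is the direction in which the jaws open and shut, and the axes are right-handed (so a half turn about y gives the same grasp; the last joint's range is limited). The gripper opens to 87 mm and grips with 3 to 60 N. Pads are 19 mm wide; open, the fingers measure 117 mm over their backs; the gripper's body (75 mm by 190 mm) begins 51 mm behind the grasp point.
Start: joints at [1.092, 0.333, 0.04, 1.465, -0.013, 1.343, -0.059], TCP at [0.241, -0.604, 0.22] pointing down, gripper open.
Joint ranges: [-2.58, 2.58], [-0.38, 2.09], [-1.3, 1.39], [0.25, 2.4], [-1.5, 4.64], [0.08, 2.09], [-2.65, 2.65]. Speed limits (rad/s): [2.22, 2.22, 2.79, 2.79, 3.14, 3.14, 3.14].

### API

Orientations are given as a unit quaternion [w, x, y, z].
In Python, from station import sensors, eyes, robot gives the robot as it stands.
- The arm moves only by the tool apply_moves, never from a script. Its argument "commands" is a list of rows, each a list of 3 entries, a list of its own where there are three numbers: the finger opening in cm, from 0 to 8.7, then the shift along the tool's x, y, z in cm, then the turn, a rotation vector about the tool's x, y, z in rad. In form: [[gripper, [dx, dy, dz], [wx, wy, wz]], ...]. A call has exactly 10 rows; each row shifts and turns the commanded pose from where the row before left it, along the tool's axes as they then stand; what a row does not reach is not made up. A row lasts 1/8 s, in which the tool goes at most 62.5 mm and 10.7 degrees, less where a joint would pass 70% of its speed; a pose out of reach is approached as far as the arm can. A call is refused whole if a number of a shift passes 6.25 or a number of a turn 0.188, either way. A call with a gripper value outside its range is refused whole. The fingers move at their own pace and stop on an object; "grip_force" is the grip in N (left out, the last holds). Time passes only in rows, so rows that do not move let the fingers close, or fill a call up. It gives the time, the measured TCP pose, the force and the opening at its end, in the units of the state.
- sensors.get_state(): the state, without advancing time (a new reading comes with each control period).
- eyes.capture(name): name is "scene" or "top" or "wrist"; returns the picture (400x640x3 uint8, red, green, blue); there is no depth.
- eyes.calibration(name): a dict with "intrinsics" (3x3 intrinsics, pixels), "world_from_camera" (4x4, takes a point from camera to world coordinates). Camera axes: x right, y up, looking along -z (the intrinsics and any distortion apply to the point x, -y, -z); pixel columns grow to the right and rows downward; lengths in m; the calibration is good to about 2 mm. A picture is of the moment at which its call begins: read the wrist's pose just before it. calibration takes no time and is no camera call; for the wrist camera it gives the pose at the moment of the call.
- robot.sign_off(): hands the job in, once; it reports no verdict.
Trained networks look in the newest picture that a camera, given by its name, has taken for a name from the list of things; names that differ only in an ending like _2 or _b are one class to them, and where a whole thing is asked for, a point or a joint stands for the part that bears it (a point fixed in the world has none). Each returns a list of dicts, best first, with "p" (0 to 1); they miss things now and then, are a little off and sometimes report something else, mostly with a low value. They report only what shows in the picture. A call takes as long as a camera call. They do not tell look-alikes from the thing itself.
- eyes.trace(camera, target): "region" (400x640 bool, what is visible of it) and "uv" ([column, row] in pixels, amid what is visible of it).
The state is a dict: "time": time; "joints": joint angles; "joint_vel": joint speeds; "effort": joint torques, N m; "eef_pos": TCP position; "ee_rot": TCP orientation; "wrist_force": force on the tool from outside, world axes, zero at the start; "wrist_torque": the same for the moment, N m; "grip_width": finger opening in m.
Only numpy, scipy, OpenCV 4.12 (cv2) and the standard library are available. Lean on these libraries where they do the work, as an engineer would, in place of code of your own. Each camera call takes 0.05 s, during which the arm holds its last target.

## Working session

There is one attempt and no reset: what is moved stays moved. The work goes in short steps, Python scripts to look and compute and a tool call to move; the robot and the scene stay as the last step left them, time stands still between calls to the robot, and variables do not carry over. Pictures are saved under pics/ and viewed, and the job is handed in when it is done.

Besides the shell and the picture viewer there is one more tool, called after "Emit:" as name(argument=value, ...), one argument or row to a line, values as JSON. apply_moves: Moves the arm, as the interface text tells. Its arguments: {"type":"object","properties":{"commands":{"type":"array"},"grip_force":{"type":"number"}},"required":["commands"]}

```bash
ls; mkdir -p pics; python3 - <<'E'
from station import sensors, eyes, robot
import cv2, numpy as np
s=sensors.get_state(); print(s)
for n in ["scene","top","wrist"]:
    im=eyes.capture(n); cv2.imwrite(f"pics/{n}0.png",im[:,:,::-1]); c=eyes.calibration(n); print(n,c)
E
```

```text
pics
{'time': 0.0, 'joints': array([ 1.09178581,  0.33386938,  0.03987435,  1.46628868, -0.01340857,
        1.34328347, -0.05854798]), 'joint_vel': array([-2.97167474e-04,  3.90388078e-05,  8.01770038e-04, -6.60243611e-06,
        5.38666058e-05, -6.07849158e-04, -8.04198440e-04]), 'effort': array([-2.57721258e-04, -6.56359792e+01,  1.33446213e+00, -4.03794980e+01,
       -5.99249080e-02,  4.50982049e-02,  1.78668752e-04]), 'eef_pos': array([ 0.24078201, -0.60324573,  0.2190776 ]), 'ee_rot': array([ 0.58566492, -0.58509576,  0.39712975, -0.39616601]), 'wrist_force': array([0.89344034, 0.45637933, 0.30399803]), 'wrist_torque': array([ 0.04490557, -0.01976033, -0.03041974]), 'grip_width': 0.08706755139593192}
scene {'intrinsics': array([[372.02914394,   0.        , 322.09787215],
       [  0.        , 372.02914394, 196.58892038],
       [  0.        ,   0.        ,   1.        ]]), 'world_from_camera': array([[ 0.81111778, -0.39768725,  0.42887388,  0.99945742],
       [ 0.58464571,  0.57216921, -0.5751624 , -0.5176503 ],
       [-0.01665367,  0.71726372,  0.69660276,  0.82102854],
  
[... 340 characters left out ...]
.02018186,  0.01049451,  0.07416187],
       [ 0.00918621,  0.06386014,  0.99791658,  1.09701388],
       [ 0.        ,  0.        ,  0.        ,  1.        ]])}
wrist {'intrinsics': array([[320.02243998,   0.        , 320.87704907],
       [  0.        , 320.02243998, 201.57638894],
       [  0.        ,   0.        ,   1.        ]]), 'world_from_camera': array([[ 3.70549372e-01,  8.93550825e-01,  2.53495732e-01,
         3.10745361e-01],
       [-9.28812522e-01,  3.56681363e-01,  1.00427611e-01,
        -5.76213839e-01],
       [-6.80028793e-04, -2.72663398e-01,  9.62109250e-01,
         3.84464589e-01],
       [ 0.00000000e+00,  0.00000000e+00,  0.00000000e+00,
         1.00000000e+00]])}
```

View pics/top0.png

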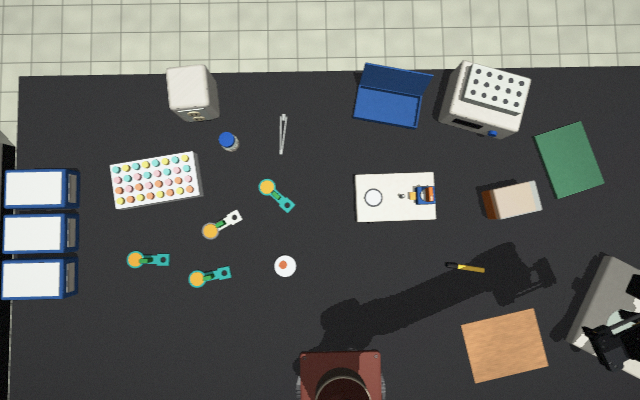

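View pics/scene0.png

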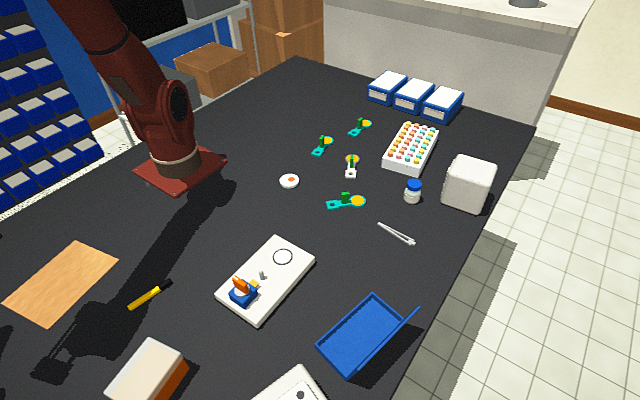

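View pics/wrist0.png

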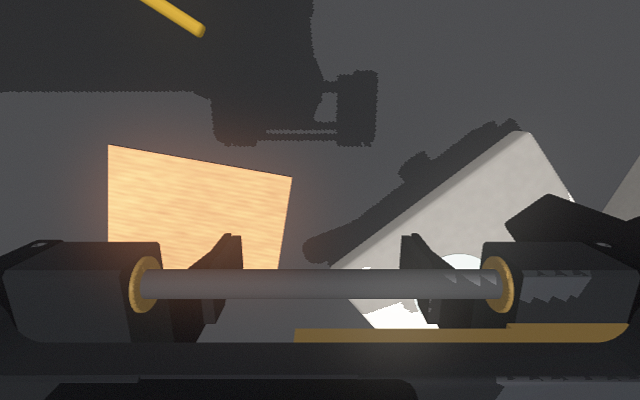

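Candidates in the top picture are turquoise arms at (148,260), (210,277) and (277,195), and a silver one at (222,224). The silver (aluminium) one fits the description. I'll enlarge to confirm and measure.

```bash
cat > h.py <<'E'
from station import sensors, eyes, robot
import cv2, numpy as np
def ray(c,uv):
    K,T=c["intrinsics"],c["world_from_camera"]
    d=np.array([(uv[0]-K[0,2])/K[0,0],-(uv[1]-K[1,2])/K[1,1],-1.0])
    return T[:3,3],T[:3,:3]@d
def at(c,uv,z):
    o,d=ray(c,uv); return o+d*(z-o[2])/d[2]
def proj(c,P):
    K,T=c["intrinsics"],c["world_from_camera"]
    p=T[:3,:3].T@(np.asarray(P)-T[:3,3]); p=p*[1,-1,-1]
    return (K@p)[:2]/p[2]
E
python3 - <<'E'
from h import *
out=[]
for n,b in [("top",(190,195,260,245)),("top",(345,160,445,230)),("scene",(325,140,375,190)),("scene",(205,225,325,335))]:
    im=cv2.imread(f"pics/{n}0.png")[b[1]:b[3],b[0]:b[2]]
    im=cv2.resize(im,(400,300),interpolation=cv2.INTER_CUBIC); out.append(im)
cv2.imwrite("pics/crop0.png",np.vstack([np.hstack(out[:2]),np.hstack(out[2:])]))
for n in ["top","scene"]:
    c=eyes.calibration(n); eyes.capture(n)
    for t,z in [("filter_arm",.008),("eye",.008),("filter",.008),("base",.03),("post_top",.06),("window",.03),("wing",.1),("wing_grip",.1),("keeper_tip",.045),("jar",.07),("dish",.013),("forceps",.006),("marker",.015)]:
        for r in eyes.trace(n,t):
            print(n,t,round(r["p"],2),np.round(r["uv"],1),r["region"].sum(),np.round(at(c,r["uv"],z),3))
E
```

```text
top filter_arm 0.78 [275.1 193.9] 512 [0.574 0.18  0.008]
top filter_arm 0.7 [203.8 279.2] 503 [0.33  0.391 0.008]
top filter_arm 0.65 [148.4 260.7] 456 [0.387 0.551 0.008]
top filter_arm 0.61 [227.7 142.1] 303 [0.732 0.319 0.008]
top filter_arm 0.58 [217.2 227.8] 471 [0.478 0.351 0.008]
top eye 0.88 [219.4 223.6] 471 [0.49  0.345 0.008]
top eye 0.87 [203.6 272.8] 502 [0.348 0.391 0.008]
top eye 0.87 [144.5 254.8] 511 [0.404 0.563 0.008]
top eye 0.79 [272.7 195. ] 505 [0.571 0.187 0.008]
top filter 0.95 [217.2 226. ] 459 [0.483 0.351 0.008]
top filter 0.86 [203.8 274.4] 472 [0.344 0.391 0.008]
top filter 0.76 [142.3 257.9] 517 [0.395 0.569 0.008]
top filter 0.61 [273.7 193.5] 466 [0.576 0.184 0.008]
top base 0.72 [395.6 198.9] 3862 [ 0.551 -0.171  0.03 ]
top base 0.53 [427.3 195.3] 136 [ 0.56  -0.264  0.03 ]
top post_top 0.84 [392.7 197.7] 3821 [ 0.553 -0.156  0.06 ]
top post_top 0.43 [216.4 227.4] 484 [0.48 0.34 0.06]
top post_top 0.35 [229.4 140.2] 257 [0.726 0.302 0.06 ]
top window 0.69 [394.6 195.1] 3926 [ 0.562 -0.168  0.03 ]
top wing 0.73 [394.9 198.2] 3955 [ 0.549 -0.153  0.1 
[... 1072 characters left out ...]
8]
scene filter 0.76 [321.5 143.1] 232 [0.332 0.382 0.008]
scene filter 0.55 [352.7 162.8] 260 [0.488 0.35  0.008]
scene base 0.73 [264.1 282.1] 5055 [ 0.572 -0.193  0.03 ]
scene post_top 0.57 [263.8 280.3] 4967 [ 0.584 -0.202  0.06 ]
scene wing 0.59 [239.1 286.4] 221 [ 0.572 -0.262  0.1  ]
scene wing_grip 0.61 [239.4 287.1] 251 [ 0.574 -0.263  0.1  ]
scene keeper_tip 0.39 [256.  281.3] 26 [ 0.563 -0.209  0.045]
scene jar 0.94 [412.1 191.9] 385 [0.741 0.268 0.07 ]
scene forceps 0.72 [400.2 235.7] 224 [0.772 0.153 0.006]
scene forceps 0.7 [412.6 193.3] 355 [0.724 0.33  0.006]
scene forceps 0.26 [241.4 289. ] 254 [ 0.526 -0.231  0.006]
scene marker 0.75 [147.7 297. ] 272 [ 0.358 -0.384  0.015]
```

View pics/crop0.png

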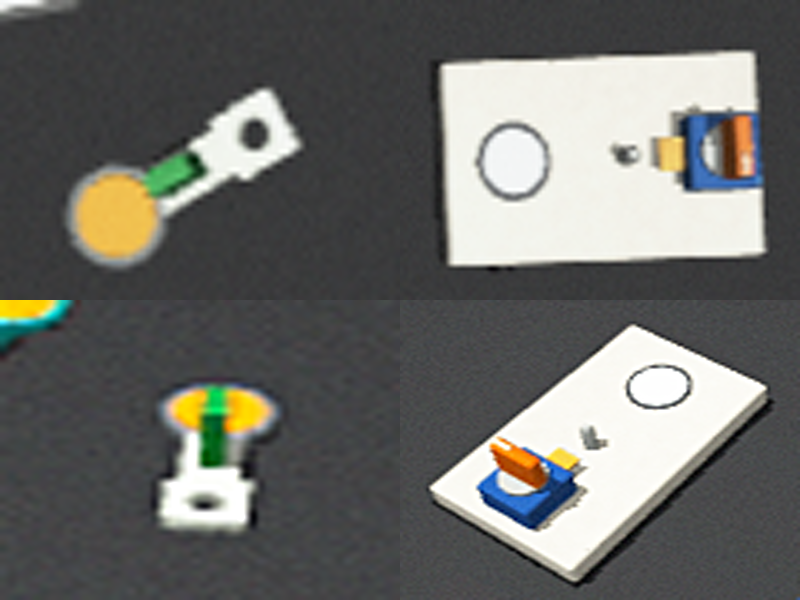

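The crop confirms it: only the arm at top (222,224) has a silver eye and bar. Next, colour-based estimates from both fixed cameras, plus the wrist camera's offset from the tool.

```bash
python3 - <<'E'
from h import *
from scipy.spatial.transform import Rotation as R
s=sensors.get_state(); q=s["ee_rot"]; Rt=R.from_quat([*q[1:],q[0]]).as_matrix()
c=eyes.calibration("wrist")["world_from_camera"]
print("tool axes\n",Rt.round(3)); print("cam in tool",Rt.T@(c[:3,3]-s["eef_pos"]),"\n",(Rt.T@c[:3,:3]).round(3))
ct=eyes.calibration("top"); cs=eyes.calibration("scene")
for n,c in (("top",ct),("scene",cs)):
    im=cv2.imread(f"pics/{n}0.png"); hsv=cv2.cvtColor(im,cv2.COLOR_BGR2HSV)
    box={"top":(195,205,250,245),"scene":(335,145,365,185)}[n]
    m=cv2.inRange(hsv,(15,120,120),(35,255,255)); mm=np.zeros_like(m); x0,y0,x1,y1=box; mm[y0:y1,x0:x1]=m[y0:y1,x0:x1]
    M=cv2.moments(mm,True); uv=(M["m10"]/M["m00"],M["m01"]/M["m00"]); print(n,"filter",np.round(uv,1),M["m00"],at(c,uv,.008).round(4))
    g=cv2.inRange(hsv,(45,80,30),(80,255,255)); mm[:]=0; mm[y0:y1,x0:x1]=g[y0:y1,x0:x1]
    M=cv2.moments(mm,True); uv=(M["m10"]/M["m00"],M["m01"]/M["m00"]); print(n,"green",np.round(uv,1),M["m00"],at(c,uv,.048).round(4))
    w=cv2.inRange(hsv,(0,0,150),(179,60,255)); box={"top":(345,165,445,230),"scene":(205,230,325,330)}[n]
    mm[:]=0;x0,y0,x1,y1=box; mm[y0:y1,x0:x1]=w[y0:y1,x0:x1]
    cn=max(cv2.findContours(mm,cv2.RETR_EXTERNAL,cv2.CHAIN_APPROX_NONE)[0],key=cv2.contourArea)
    hull=cv2.convexHull(cn)
    P=np.array([at(c,p[0],.03)[:2] for p in hull]); r=cv2.minAreaRect((P*1000).astype(np.float32)); print(n,"base",r)
print("eye",at(ct,(234.5,217.2),.008)); print("win",at(ct,(373.5,197.3),.03))
print("win scene",at(cs,(205+258*.3,225+(386-300)*.36667),.03))
E
```

```text
tool axes
 [[ 0.371  0.     0.929]
 [-0.929  0.     0.371]
 [-0.    -1.     0.   ]]
cam in tool [ 0.00051205 -0.16518147  0.07496533] 
 [[ 1.     0.    -0.   ]
 [-0.001  0.273 -0.962]
 [-0.     0.962  0.273]]
top filter [210.  230.4] 146.0 [0.4708 0.3722 0.008 ]
top green [219.7 223.7] 47.0 [0.4899 0.3338 0.048 ]
top base ((557.9130859375, -169.934326171875), (137.983642578125, 229.43092346191406), 0.794616162776947)
scene filter [352.3 157.8] 48.0 [0.4719 0.3724 0.008 ]
scene green [351.1 161.1] 37.0 [0.504  0.3117 0.048 ]
scene base ((563.0126342773438, -175.48036193847656), (144.8735809326172, 235.21475219726562), 1.4637705087661743)
eye [0.50802818 0.30030581 0.008     ]
win [ 0.55696915 -0.10693021  0.03      ]
win scene [ 0.55889864 -0.10711869  0.03      ]
```

```bash
cat >> h.py <<'E'
from scipy.spatial.transform import Rotation as R
def pose():
    s=sensors.get_state(); q=s["ee_rot"]; return s["eef_pos"],R.from_quat([*q[1:],q[0]]).as_matrix(),s
def yawof(Rt): return np.arctan2(Rt[1,0],Rt[0,0])
def plan(target,yaw,n,nrot=None,step=.1,p0=None,y0=None):
    """rows of (shift cm, wy) straight to target, rotation spread over nrot rows"""
    p,Rt,s=pose(); p=p.copy() if p0 is None else np.array(p0); y=yawof(Rt) if y0 is None else y0
    nrot=nrot or n; rows=[]
    for i in range(n):
        x=np.array([np.cos(y),np.sin(y),0]); z=np.array([-np.sin(y),np.cos(y),0])
        T=np.array([x,[0,0,-1],z])
        d=(np.asarray(target)-p)/(n-i); dc=np.round(T@d*100/step)*step
        p=p+T.T@dc/100
        w=0
        if i<nrot: w=round(-(yaw-y)/(nrot-i),3); y-=w
        rows.append([np.round(dc,3).tolist(),w]); print(rows[-1])
    print("end",p,np.degrees(y))
E
python3 -c "
from h import *
plan([.558,-.25,.25],0,10)"
```

```text
[[-2.1, -0.3, 4.3], np.float64(-0.119)]
[[-1.6, -0.3, 4.5], np.float64(-0.119)]
[[-1.0, -0.3, 4.6], np.float64(-0.119)]
[[-0.5, -0.3, 4.7], np.float64(-0.119)]
[[0.1, -0.3, 4.7], np.float64(-0.119)]
[[0.6, -0.3, 4.7], np.float64(-0.119)]
[[1.2, -0.3, 4.6], np.float64(-0.119)]
[[1.7, -0.3, 4.4], np.float64(-0.119)]
[[2.3, -0.3, 4.2], np.float64(-0.12)]
[[2.7, -0.3, 4.0], np.float64(-0.119)]
end [ 0.55804894 -0.24971262  0.24996215] -0.0014858376663635694
```

Emit:
apply_moves(
  commands=[
    [8.7, [-2.1, -0.3, 4.3], [0, -0.119, 0]],
    [8.7, [-1.6, -0.3, 4.5], [0, -0.119, 0]],
    [8.7, [-1.0, -0.3, 4.6], [0, -0.119, 0]],
    [8.7, [-0.5, -0.3, 4.7], [0, -0.119, 0]],
    [8.7, [0.1, -0.3, 4.7], [0, -0.119, 0]],
    [8.7, [0.6, -0.3, 4.7], [0, -0.119, 0]],
    [8.7, [1.2, -0.3, 4.6], [0, -0.119, 0]],
    [8.7, [1.7, -0.3, 4.4], [0, -0.119, 0]],
    [8.7, [2.3, -0.3, 4.2], [0, -0.12, 0]],
    [8.7, [2.7, -0.3, 4.0], [0, -0.119, 0]],
  ],
  grip_force=30,
)

```text
time: 2.8
eef_pos: [0.5589, -0.2487, 0.2503]
ee_rot: [-0.707, 0.707, 0.001, -0.001]
wrist_force: [0.5, -0.6, 0.1]
grip_width: 0.087
```

```bash
python3 - <<'E'
from h import *
p,Rt,s=pose(); print(s["time"],p,np.degrees(yawof(Rt)),s["joints"],s["joint_vel"].round(3))
import json
c=eyes.calibration("wrist"); im=eyes.capture("wrist"); cv2.imwrite("pics/w1.png",im[:,:,::-1])
np.savez("w1.npz",**c)
E
```

```text
2.8 [ 0.55890753 -0.24868574  0.25026831] 0.20169758909572885 [ 0.64502831  0.26669729 -0.36738974  1.50237362  0.09655951  1.38996027
  0.27568551] [-0.407  0.229 -0.308 -0.297  0.148  0.109  0.243]
```

View pics/w1.png

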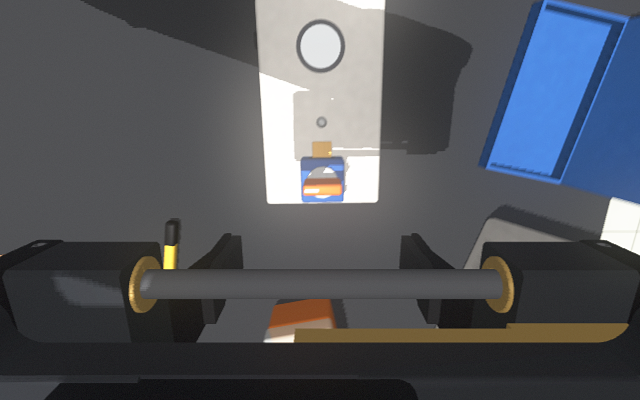

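Window at (321,46), post at (321,122), keeper at (322,150), wing at (322,188). The arm was still settling, so I'll retake the picture and measure.

```bash
python3 - <<'E'
from h import *
for i in range(3): eyes.capture("wrist")
p,Rt,s=pose(); print(s["time"],p,np.degrees(yawof(Rt)),s["joint_vel"].round(3))
c=eyes.calibration("wrist"); im=eyes.capture("wrist"); bg=np.ascontiguousarray(im[:,:,::-1]); cv2.imwrite("pics/w2.png",bg)
np.savez("w2.npz",**c)
for t,z in [("post_top",.06),("window",.03),("wing",.102),("keeper_tip",.046)]:
    for r in eyes.trace("wrist",t)[:2]: print(t,r["p"],r["uv"],r["region"].sum(),at(c,r["uv"],z))
a=cv2.resize(bg[10:70,285:365],(400,300),interpolation=cv2.INTER_CUBIC)
b=cv2.resize(bg[150:210,282:362],(400,300),interpolation=cv2.INTER_CUBIC)
d=cv2.resize(bg[100:160,282:362],(400,300),interpolation=cv2.INTER_CUBIC)
cv2.imwrite("pics/w2c.png",np.vstack([np.hstack([a,b]),np.hstack([d,d])]))
E
```

```text
3.0 [ 0.55847089 -0.24888188  0.24985988] 0.08640665423217887 [ 0.029 -0.005  0.036  0.01   0.007  0.001 -0.002]
post_top 0.84 [319.9, 93.5] 24585 [ 0.55787588 -0.15708347  0.06      ]
window 0.7 [319.8, 97.4] 24580 [ 0.5576746  -0.15983847  0.03      ]
window 0.51 [323.5, 182.6] 928 [ 0.56226614 -0.25956156  0.03      ]
wing 0.97 [323.0, 181.9] 980 [ 0.56113961 -0.24296467  0.102     ]
keeper_tip 0.75 [322.2, 147.1] 266 [ 0.56049309 -0.21453363  0.046     ]
```

View pics/w2c.png

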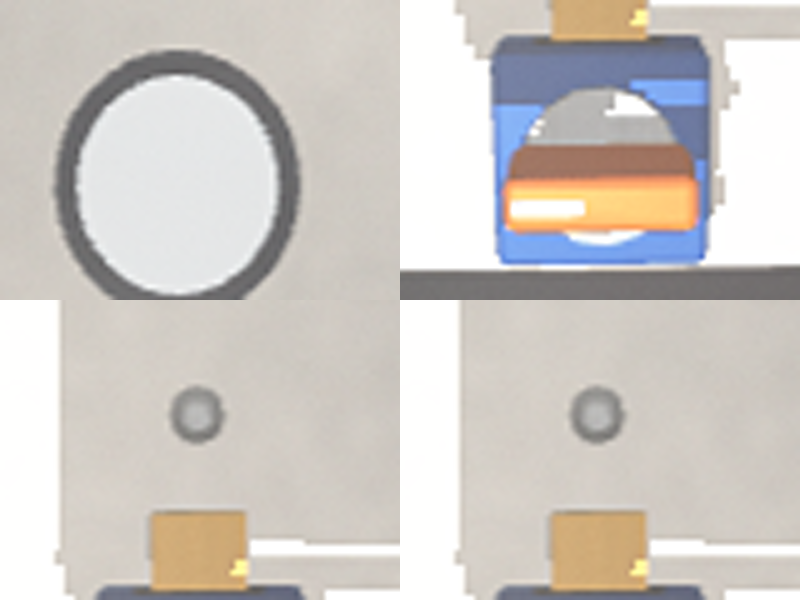

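```bash
python3 - <<'E'
from h import *
c=dict(np.load("w2.npz"))
im=cv2.imread("pics/w2.png"); g=cv2.cvtColor(im,cv2.COLOR_BGR2GRAY)
# window ellipse: dark ring
sub=g[10:85,285:360]; m=(sub<140).astype(np.uint8)
cs=cv2.findContours(m,cv2.RETR_CCOMP,cv2.CHAIN_APPROX_NONE)[0]
for k in cs:
    if len(k)>60: e=cv2.fitEllipse(k); uv=np.array(e[0])+[285,10]; print("ring",uv,e[1],at(c,uv,.03))
w=np.mean([at(c,np.array(cv2.fitEllipse(k)[0])+[285,10],.03) for k in cs if len(k)>60],0)
for uv in [(321.4,122.4),(322,122)]: print("post",at(c,uv,.06))
sub=g[110:135,308:336]; m=(sub<165).astype(np.uint8)
for k in cv2.findContours(m,cv2.RETR_EXTERNAL,cv2.CHAIN_APPROX_NONE)[0]:
    if len(k)>15: e=cv2.fitEllipse(k); print("post ell",np.array(e[0])+[308,110],e[1])
for uv in [(322.4,190.8)]: print("wing",at(c,uv,.102))
hsv=cv2.cvtColor(im,cv2.COLOR_BGR2HSV)
m=cv2.inRange(hsv,(0,60,200),(25,255,255)); m[:150]=0;m[210:]=0;m[:,:290]=0;m[:,350:]=0
wm=cv2.inRange(hsv,(0,0,200),(180,255,255)); 
k=np.argwhere(m); print("wing px",len(k)); 
print("edge",[at(c,p,.102).round(4) for p in [(303,186.4),(321.4,186.4),(303,195.6),(341.2,186.4),(341.4,196.4)]])
print("keeper front",at(c,(321.7,142.2),.046),"block front",[at(c,p,.06) for p in [(300.5,158),(343,158),(302,202),(343,202.5)]])
print("base bottom edge corners",[at(c,p,.03) for p in [(267,204),(378,203),(257,0),(383,0)]])
print("window used",w)
E
```

```text
ring [320.04645538  46.41115952] (47.69446563720703, 52.66140365600586) [ 0.55792407 -0.10648673  0.03      ]
ring [320.01929474  46.54359436] (42.02950668334961, 45.19935989379883) [ 0.55789428 -0.10661985  0.03      ]
post [ 0.55950688 -0.18662575  0.06      ]
post [ 0.56015255 -0.18620633  0.06      ]
post ell [320.94387245 122.63963795] (9.720182418823242, 10.643425941467285)
wing [ 0.56056392 -0.25212419  0.102     ]
wing px 504
edge [array([ 0.5411, -0.2476,  0.102 ]), array([ 0.5595, -0.2476,  0.102 ]), array([ 0.541 , -0.2571,  0.102 ]), array([ 0.5794, -0.2476,  0.102 ]), array([ 0.5798, -0.2579,  0.102 ])]
keeper front [ 0.5599101  -0.20900097  0.046     ] block front [array([ 0.53636648, -0.22505311,  0.06      ]), array([ 0.58356034, -0.22499073,  0.06      ]), array([ 0.53728162, -0.27585753,  0.06      ]), array([ 0.58459788, -0.27639512,  0.06      ])]
base bottom edge corners [array([ 0.49154325, -0.28707588,  0.03      ]), array([ 0.63061197, -0.28558752,  0.03      ]), array([ 0.49099178, -0.06156996,  0.03      ]), array([ 0.62470253, -0.06139323,  0.03      ])]
window used [ 0.55790918 -0.10655329  0.03      ]
```

```bash
python3 -c "
from h import *
plan([.517,.283,.2],np.radians(27.2),10)"
```

```text
[[-0.4, 0.5, 5.3], np.float64(-0.048)]
[[-0.2, 0.5, 5.4], np.float64(-0.048)]
[[0.1, 0.5, 5.4], np.float64(-0.048)]
[[0.4, 0.5, 5.3], np.float64(-0.048)]
[[0.6, 0.5, 5.3], np.float64(-0.048)]
[[0.9, 0.5, 5.3], np.float64(-0.047)]
[[1.1, 0.5, 5.2], np.float64(-0.048)]
[[1.4, 0.5, 5.2], np.float64(-0.047)]
[[1.6, 0.5, 5.1], np.float64(-0.048)]
[[1.8, 0.5, 5.1], np.float64(-0.047)]
end [0.51699836 0.28345588 0.19995018] 27.187094159353475
```

Emit:
apply_moves(
  commands=[
    [8.7, [-0.4, 0.5, 5.3], [0, -0.048, 0]],
    [8.7, [-0.2, 0.5, 5.4], [0, -0.048, 0]],
    [8.7, [0.1, 0.5, 5.4], [0, -0.048, 0]],
    [8.7, [0.4, 0.5, 5.3], [0, -0.048, 0]],
    [8.7, [0.6, 0.5, 5.3], [0, -0.048, 0]],
    [8.7, [0.9, 0.5, 5.3], [0, -0.047, 0]],
    [8.7, [1.1, 0.5, 5.2], [0, -0.048, 0]],
    [8.7, [1.4, 0.5, 5.2], [0, -0.047, 0]],
    [8.7, [1.6, 0.5, 5.1], [0, -0.048, 0]],
    [8.7, [1.8, 0.5, 5.1], [0, -0.047, 0]],
  ],
)

```text
time: 4.5
eef_pos: [0.5168, 0.2851, 0.2]
ee_rot: [-0.687, 0.687, 0.167, -0.167]
wrist_force: [0.2, 0.2, -0.6]
grip_width: 0.0871
```

```bash
python3 - <<'E'
from h import *
for i in range(4): eyes.capture("wrist")
p,Rt,s=pose(); print(s["time"],p,np.degrees(yawof(Rt)),s["joints"].round(2),s["joint_vel"].round(3))
c=eyes.calibration("wrist"); im=eyes.capture("wrist"); cv2.imwrite("pics/w3.png",im[:,:,::-1])
np.savez("w3.npz",**c)
E
```

```text
4.7 [0.51617499 0.28501798 0.19972161] 27.385024505059853 [ 0.04  0.31 -0.75  1.61  0.22  1.3  -0.27] [ 0.032 -0.015  0.032  0.007  0.003  0.002  0.006]
```

View pics/w3.png

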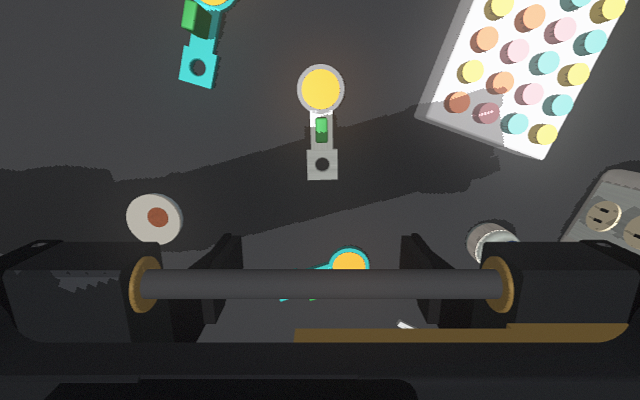

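The silver arm is straight ahead: filter (321,88), lug (321,130), eye (322,165). The neighbours are clear of the fingers.

```bash
python3 - <<'E'
from h import *
c=dict(np.load("w3.npz")); im=cv2.imread("pics/w3.png"); hsv=cv2.cvtColor(im,cv2.COLOR_BGR2HSV); g=hsv[:,:,2]
def cen(m,b):
    x0,y0,x1,y1=b; s=m[y0:y1,x0:x1]; k=max(cv2.findContours(s,cv2.RETR_EXTERNAL,cv2.CHAIN_APPROX_NONE)[0],key=cv2.contourArea); return k+[x0,y0]
k=cen(cv2.inRange(hsv,(15,100,120),(35,255,255)),(290,60,350,118)); f=cv2.fitEllipse(k); print("filter",f); F=at(c,f[0],.008)
k=cen(((g<80)*255).astype(np.uint8),(312,153,333,175)); e=cv2.fitEllipse(k); print("hole",e); E_=at(c,e[0],.008)
k=cen(cv2.inRange(hsv,(45,80,140),(80,255,255)),(305,112,340,150)); print("lugtop",cv2.minAreaRect(k)); L=at(c,cv2.minAreaRect(k)[0],.048)
print(F,E_,L,np.linalg.norm(F-E_)); d=(F-E_)[:2]; print("ang",np.degrees(np.arctan2(d[1],d[0]))); O=(F+E_)/2; print("O",O)
a=cv2.resize(im[55:190,275:365],(400,600),interpolation=cv2.INTER_CUBIC); cv2.imwrite("pics/w3c.png",a)
E
```

```text
filter ((320.28466796875, 88.6400375366211), (37.06147003173828, 39.29024887084961), 179.13442993164062)
hole ((321.97265625, 163.87777709960938), (12.015832901000977, 12.368450164794922), 75.46113586425781)
lugtop ((321.0, 125.0), (14.0, 10.0), 90.0)
[0.47135166 0.37055481 0.008     ] [0.50967465 0.30058801 0.008     ] [0.48842587 0.33926075 0.048     ] 0.07977471571342352
ang 118.71088516846633
O [0.49051315 0.33557141 0.008     ]
```

View pics/w3c.png

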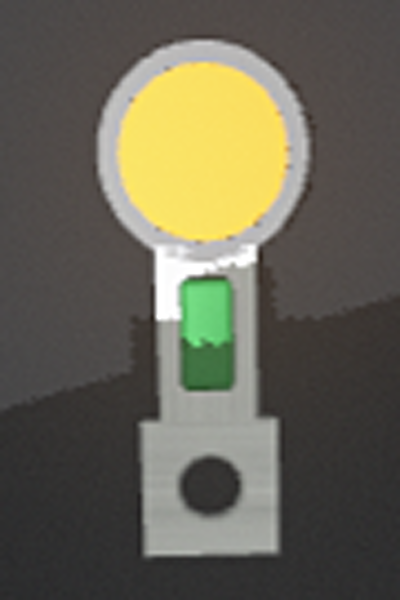

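```bash
python3 -c "
from h import *
plan([.4905,.3356,.10],np.radians(28.7),4)
plan([.4905,.3356,.034],np.radians(28.7),6,p0=[.4905,.3356,.10],y0=np.radians(28.7))"
```

```text
[[0.0, 2.5, 1.5], np.float64(-0.006)]
[[0.0, 2.5, 1.4], np.float64(-0.006)]
[[0.0, 2.5, 1.5], np.float64(-0.007)]
[[0.1, 2.5, 1.4], np.float64(-0.006)]
end [0.49066996 0.33544876 0.09979211] 28.69114963340846
[[0.0, 1.1, 0.0], np.float64(-0.0)]
[[0.0, 1.1, 0.0], np.float64(-0.0)]
[[0.0, 1.1, 0.0], np.float64(-0.0)]
[[0.0, 1.1, 0.0], np.float64(-0.0)]
[[0.0, 1.1, 0.0], np.float64(-0.0)]
[[0.0, 1.1, 0.0], np.float64(-0.0)]
end [0.4905 0.3356 0.034 ] 28.700000000000003
```

Emit:
apply_moves(
  commands=[
    [6, [0, 2.5, 1.5], [0, -0.006, 0]],
    [6, [0, 2.5, 1.4], [0, -0.006, 0]],
    [6, [0, 2.5, 1.5], [0, -0.007, 0]],
    [6, [0.1, 2.5, 1.4], [0, -0.006, 0]],
    [6, [0, 1.3, 0], [0, 0, 0]],
    [6, [0, 1.3, 0], [0, 0, 0]],
    [6, [0, 1.3, 0], [0, 0, 0]],
    [6, [0, 1.3, 0], [0, 0, 0]],
    [6, [0, 1.0, 0], [0, 0, 0]],
    [6, [0, 0.4, 0], [0, 0, 0]],
  ],
)

```text
time: 6.0
eef_pos: [0.49, 0.3362, 0.0333]
ee_rot: [-0.685, 0.685, 0.175, -0.176]
wrist_force: [0.5, 0.2, 0.1]
grip_width: 0.0599
```

```bash
python3 - <<'E'
from h import *
p,Rt,s=pose(); print(s["time"],p,np.degrees(yawof(Rt)),s["joint_vel"].round(3))
im=eyes.capture("wrist"); cv2.imwrite("pics/w4.png",im[:,:,::-1])
E
```

```text
6.0 [0.48998347 0.3362059  0.03325337] 28.7642660408302 [-0.015  0.03   0.014  0.012  0.028 -0.047 -0.02 ]
```

View pics/w4.png

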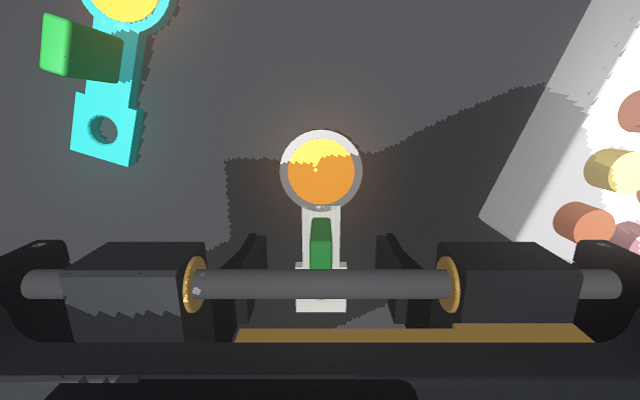

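The lug is centred between the jaws at (320,245). Close and lift.

Emit:
apply_moves(
  commands=[
    [0.8, [0, 0, 0], [0, 0, 0]],
    [0.8, [0, 0, 0], [0, 0, 0]],
    [0.8, [0, 0, 0], [0, 0, 0]],
    [0.8, [0, 0, 0], [0, 0, 0]],
    [0.8, [0, -0.5, 0], [0, 0, 0]],
    [0.8, [0, -1.5, 0], [0, 0, 0]],
    [0.8, [0, -2, 0], [0, 0, 0]],
    [0.8, [0, -3, 0], [0, 0, 0]],
    [0.8, [0, -3, 0], [0, 0, 0]],
    [0.8, [0, -2, 0], [0, 0, 0]],
  ],
  grip_force=40,
)

```text
time: 7.3
eef_pos: [0.4907, 0.337, 0.1568]
ee_rot: [0.685, -0.685, -0.177, 0.175]
wrist_force: [0.4, -0.2, 0.4]
grip_width: 0.0081
```

```bash
python3 - <<'E'
from h import *
for i in range(3): eyes.capture("wrist")
p,Rt,s=pose(); print(s["time"],p,np.degrees(yawof(Rt)),s["grip_width"])
c=eyes.calibration("wrist"); im=eyes.capture("wrist"); cv2.imwrite("pics/w5.png",im[:,:,::-1]); np.savez("w5.npz",**c)
hsv=cv2.cvtColor(np.ascontiguousarray(im[:,:,::-1]),cv2.COLOR_BGR2HSV)
m=cv2.inRange(hsv,(10,100,100),(35,255,255)); s_=m[120:230,270:370]
k=max(cv2.findContours(s_,cv2.RETR_EXTERNAL,cv2.CHAIN_APPROX_NONE)[0],key=cv2.contourArea)+[270,120]; f=cv2.fitEllipse(k); print(f)
for dz in (.024,.025,.026,.027): P=at(c,f[0],p[2]-dz); print(Rt.T@(P-p))
E
```

```text
7.45 [0.49071278 0.33671482 0.15519729] 28.75021027788359 0.007891739685634622
((319.39862060546875, 148.58840942382812), (40.7046012878418, 41.00568771362305), 167.75816345214844)
[-0.00058066  0.02398932  0.05270318]
[-0.00058546  0.02498934  0.05259032]
[-0.00059027  0.02598935  0.05247746]
[-0.00059507  0.02698936  0.0523646 ]
```

View pics/w5.png

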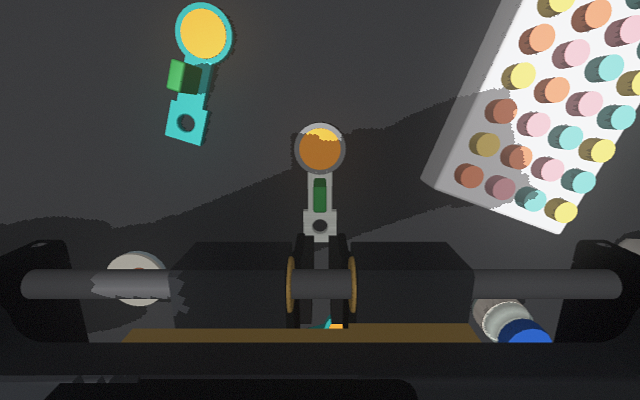

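The fingers were still closing when the lift started, so the arm stayed on the bench (grip width 8 mm, less than the lug's 12 mm). I'll re-measure it and regrasp with a longer wait.

```bash
python3 - <<'E'
from h import *
c=dict(np.load("w5.npz")); im=cv2.imread("pics/w5.png"); hsv=cv2.cvtColor(im,cv2.COLOR_BGR2HSV); g=hsv[:,:,2]
F=at(c,(319.4,148.6),.008)
s=((g[212:238,306:334]<75)*255).astype(np.uint8)
for k in cv2.findContours(s,cv2.RETR_LIST,cv2.CHAIN_APPROX_NONE)[0]:
    if len(k)>15: e=cv2.fitEllipse(k); print(np.array(e[0])+[306,212],e[1])
E_=at(c,(319.7,226),.008); print(F,E_,np.linalg.norm(F-E_),(F+E_)/2); d=(F-E_)[:2]; print(np.degrees(np.arctan2(d[1],d[0])))
E
```

```text
[309.5 236.5] (0.0, 1.0)
[319.5        225.11321831] (10.959905624389648, 13.431671142578125)
[0.47132152 0.37028785 0.008     ] [0.50983515 0.30049994 0.008     ] 0.07970979689935997 [0.49057833 0.33539389 0.008     ]
118.89284145173133
```

Emit:
apply_moves(
  commands=[
    [3.5, [0, 0.5, -0.1], [0, 0, 0]],
    [3.5, [0, 1.0, 0], [0, 0, 0]],
    [3.5, [0, 1.2, 0], [0, 0, 0]],
    [3.5, [0, 1.3, 0], [0, 0, 0]],
    [3.5, [0, 1.3, 0], [0, 0, 0]],
    [3.5, [0, 1.3, 0], [0, 0, 0]],
    [3.5, [0, 1.3, 0], [0, 0, 0]],
    [3.5, [0, 1.5, 0], [0, 0, 0]],
    [3.5, [0, 1.5, 0], [0, 0, 0]],
    [3.5, [0, 1.2, 0], [0, 0, 0]],
  ],
)

```text
time: 8.75
eef_pos: [0.4905, 0.3353, 0.0318]
ee_rot: [-0.685, 0.685, 0.175, -0.176]
wrist_force: [-0.3, -0.3, -0.4]
grip_width: 0.0346
```

Emit:
apply_moves(
  commands=[
    [0.6, [0, 0, 0], [0, 0, 0]],
    [0.6, [0, 0, 0], [0, 0, 0]],
    [0.6, [0, 0, 0], [0, 0, 0]],
    [0.6, [0, 0, 0], [0, 0, 0]],
    [0.6, [0, 0, 0], [0, 0, 0]],
    [0.6, [0, 0, 0], [0, 0, 0]],
    [0.6, [0, 0, 0], [0, 0, 0]],
    [0.6, [0, 0, 0], [0, 0, 0]],
    [0.6, [0, 0, 0], [0, 0, 0]],
    [0.6, [0, 0, 0], [0, 0, 0]],
  ],
)

```text
time: 10.0
eef_pos: [0.4908, 0.3356, 0.0334]
ee_rot: [0.685, -0.685, -0.176, 0.175]
wrist_force: [-2.5, -1.7, 5.2]
grip_width: 0.012
```

Gripped at 12.0 mm, which matches the lug. Lift.

Emit:
apply_moves(
  commands=[
    [0.6, [0, -0.5, 0], [0, 0, 0]],
    [0.6, [0, -1, 0], [0, 0, 0]],
    [0.6, [0, -2, 0], [0, 0, 0]],
    [0.6, [0, -2, 0], [0, 0, 0]],
    [0.6, [0, -2, 0], [0, 0, 0]],
    [0.6, [0, -2, 0], [0, 0, 0]],
    [0.6, [0, -2, 0], [0, 0, 0]],
    [0.6, [0, -1, 0], [0, 0, 0]],
    [0.6, [0, -0.5, 0], [0, 0, 0]],
    [0.6, [0, 0, 0], [0, 0, 0]],
  ],
)

```text
time: 11.25
eef_pos: [0.4906, 0.3354, 0.1628]
ee_rot: [-0.685, 0.685, 0.175, -0.176]
wrist_force: [0.0, -0.7, -2.5]
grip_width: 0.0116
```

```bash
python3 - <<'E'
from h import *
p,Rt,s=pose(); print(s["time"],p,np.degrees(yawof(Rt)),s["grip_width"])
c=eyes.calibration("wrist"); im=eyes.capture("wrist"); cv2.imwrite("pics/w6.png",im[:,:,::-1]); np.savez("w6.npz",**c)
hsv=cv2.cvtColor(np.ascontiguousarray(im[:,:,::-1]),cv2.COLOR_BGR2HSV)
m=cv2.inRange(hsv,(10,100,100),(35,255,255)); s_=m[110:230,270:370]
k=max(cv2.findContours(s_,cv2.RETR_EXTERNAL,cv2.CHAIN_APPROX_NONE)[0],key=cv2.contourArea)+[270,110]; f=cv2.fitEllipse(k); print(f)
for dz in (.024,.026): P=at(c,f[0],p[2]-dz); print(Rt.T@(P-p))
plan([.557,-.02,.17],np.radians(1.0),10)
E
```

```text
11.25 [0.4906225  0.33539787 0.1628023 ] 28.757345776359564 0.011595830755345213
((320.1109924316406, 169.6728515625), (65.28791809082031, 65.94158172607422), 83.37165832519531)
[-0.00015983  0.02399962  0.04019415]
[-0.00016507  0.02599962  0.0398362 ]
[[-1.1, -0.1, -3.4], np.float64(0.048)]
[[-1.0, -0.1, -3.5], np.float64(0.049)]
[[-0.8, -0.1, -3.5], np.float64(0.048)]
[[-0.6, -0.1, -3.6], np.float64(0.049)]
[[-0.4, -0.1, -3.6], np.float64(0.048)]
[[-0.3, -0.1, -3.6], np.float64(0.049)]
[[-0.1, -0.0, -3.6], np.float64(0.048)]
[[0.1, -0.1, -3.6], np.float64(0.049)]
[[0.3, -0.0, -3.6], np.float64(0.048)]
[[0.4, -0.1, -3.6], np.float64(0.049)]
end [ 0.55722265 -0.01970808  0.17042896] 0.9732118113539401
```

View pics/w6.png

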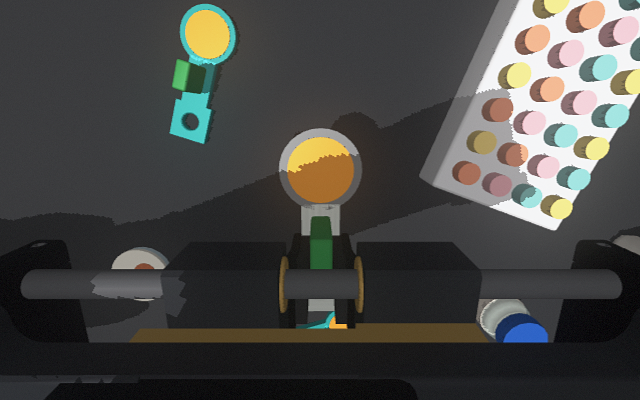

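Held level: the filter sits 40 mm ahead of the TCP along tool z, as it should. Now over the post.

```bash
python3 -c "
from h import *
plan([.559,-.1465,.13],np.radians(1.0),10)"
```

```text
[[-1.7, 0.3, -4.6], np.float64(0.048)]
[[-1.5, 0.3, -4.6], np.float64(0.049)]
[[-1.3, 0.3, -4.7], np.float64(0.048)]
[[-1.0, 0.3, -4.8], np.float64(0.049)]
[[-0.8, 0.3, -4.8], np.float64(0.048)]
[[-0.6, 0.3, -4.8], np.float64(0.049)]
[[-0.3, 0.4, -4.8], np.float64(0.048)]
[[-0.1, 0.3, -4.9], np.float64(0.049)]
[[0.1, 0.4, -4.9], np.float64(0.048)]
[[0.3, 0.3, -4.8], np.float64(0.049)]
end [ 0.55863546 -0.1463375   0.13042896] 0.9732118113539401
```

Emit:
apply_moves(
  commands=[
    [0.6, [-1.7, 0.3, -4.6], [0, 0.048, 0]],
    [0.6, [-1.5, 0.3, -4.6], [0, 0.049, 0]],
    [0.6, [-1.3, 0.3, -4.7], [0, 0.048, 0]],
    [0.6, [-1.0, 0.3, -4.8], [0, 0.049, 0]],
    [0.6, [-0.8, 0.3, -4.8], [0, 0.048, 0]],
    [0.6, [-0.6, 0.3, -4.8], [0, 0.049, 0]],
    [0.6, [-0.3, 0.4, -4.8], [0, 0.048, 0]],
    [0.6, [-0.1, 0.3, -4.9], [0, 0.049, 0]],
    [0.6, [0.1, 0.4, -4.9], [0, 0.048, 0]],
    [0.6, [0.3, 0.3, -4.8], [0, 0.049, 0]],
  ],
)

```text
time: 12.55
eef_pos: [0.5584, -0.1477, 0.13]
ee_rot: [0.707, -0.707, -0.005, 0.006]
wrist_force: [0.5, 0.4, -1.6]
grip_width: 0.0117
```

```bash
python3 - <<'E'
from h import *
for i in range(4): eyes.capture("wrist")
p,Rt,s=pose(); print(s["time"],p,np.degrees(yawof(Rt)),s["grip_width"],s["joints"].round(2))
im=eyes.capture("wrist"); cv2.imwrite("pics/w7.png",im[:,:,::-1])
out=[]
for n,b in (("top",(345,160,445,230)),("scene",(205,205,325,315))):
    i2=eyes.capture(n)[:,:,::-1]; cv2.imwrite(f"pics/{n}7.png",i2); out.append(cv2.resize(i2[b[1]:b[3],b[0]:b[2]],(400,300),interpolation=cv2.INTER_CUBIC))
cv2.imwrite("pics/c7.png",np.vstack([np.hstack(out),cv2.resize(im[100:250,220:420,::-1],(800,300))]))
E
```

```text
12.75 [ 0.55823188 -0.14681106  0.1299198 ] 0.8673876716412315 0.011564052468480676 [ 0.56  0.29 -0.45  1.74  0.14  1.15  0.09]
```

View pics/c7.png

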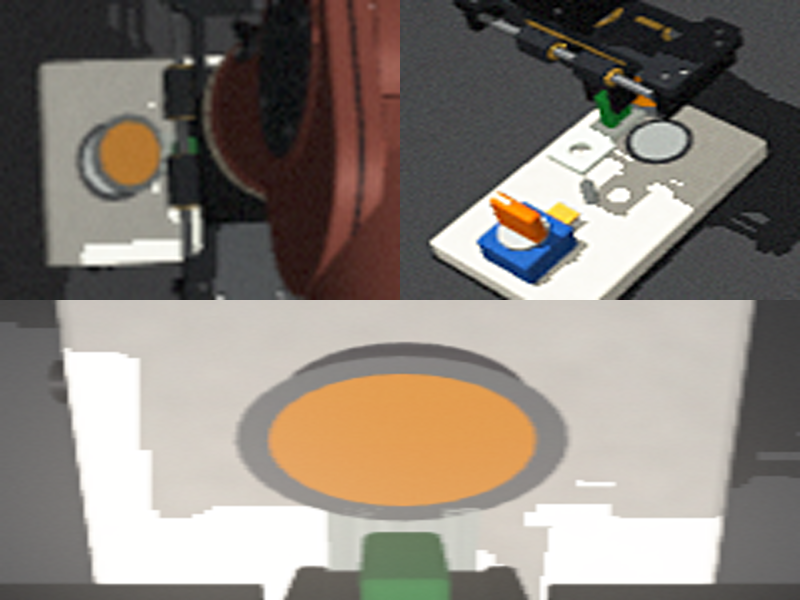

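```bash
python3 - <<'E'
from h import *
c=eyes.calibration("scene"); im=cv2.imread("pics/scene7.png")
print("eye at",at(c,(205+178*.3,205+150*.36667),.104)[:2])
p,Rt,s=pose(); print("expected eye",p-Rt[:,2]*.04, "px",proj(c,(p-Rt[:,2]*.04)*[1,1,0]+[0,0,.104]), "post px",proj(c,(.5599,-.1864,.06)),proj(c,(.5599,-.1864,.03)))
cv2.imwrite("pics/s7c.png",cv2.resize(im[235:295,235:295],(600,600),interpolation=cv2.INTER_CUBIC))
E
```

```text
eye at [ 0.5601352  -0.18590826]
expected eye [ 0.55960312 -0.18449765  0.13072396] px [258.6415128  259.49477537] post px [260.63880876 270.86632869] [262.21959948 277.804553  ]
```

View pics/s7c.png

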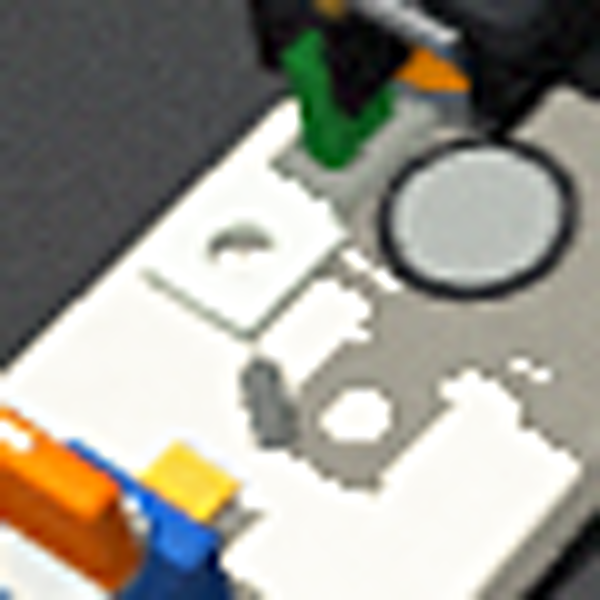

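```bash
python3 - <<'E'
from h import *
A=[]
for i in range(10):
    eyes.capture("wrist"); p,Rt,s=pose(); A.append([*p,yawof(Rt)*57.3])
A=np.array(A); print(A.mean(0),A.std(0))
E
```

```text
[ 0.55892569 -0.14542991  0.13103872  1.03818455] [3.27113769e-05 5.26416284e-04 5.33863056e-05 4.55960489e-02]
```

Emit:
apply_moves(
  commands=[
    [0.6, [0, 0.5, -0.1], [0, 0, 0]],
    [0.6, [0, 0.8, 0], [0, 0, 0]],
    [0.6, [0, 0.8, 0], [0, 0, 0]],
    [0.6, [0, 0.6, 0], [0, 0, 0]],
    [0.6, [0, 0.5, 0], [0, 0, 0]],
    [0.6, [0, 0.4, 0], [0, 0, 0]],
    [0.6, [0, 0.4, 0], [0, 0, 0]],
    [0.6, [0, 0.4, 0], [0, 0, 0]],
    [0.6, [0, 0, 0], [0, 0, 0]],
    [0.6, [0, 0, 0], [0, 0, 0]],
  ],
)

```text
time: 14.65
eef_pos: [0.559, -0.1471, 0.0871]
ee_rot: [0.707, -0.707, -0.006, 0.006]
wrist_force: [0.3, 0.2, -2.1]
grip_width: 0.0119
```

```bash
python3 - <<'E'
from h import *
i2=eyes.capture("scene")[:,:,::-1]
p,Rt,s=pose(); print(s["time"],p,yawof(Rt)*57.3,s["wrist_force"],s["wrist_torque"],s["grip_width"])
cv2.imwrite("pics/s8c.png",cv2.resize(i2[235:295,235:295],(600,600),interpolation=cv2.INTER_CUBIC))
E
```

```text
14.7 [ 0.55900751 -0.14716303  0.08713721] 0.9715719322116046 [ 1.15651121  0.7040645  -1.65990007] [-0.06998121 -0.06563117  0.05884871] 0.01164331255487138
```

View pics/s8c.png

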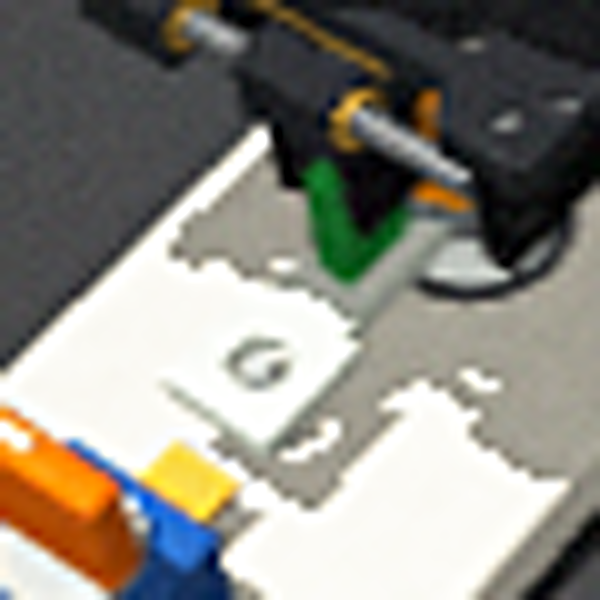

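The post tip shows inside the hole at crop (262,362), about 1 mm right of centre. I'll nudge that way and lower.

Emit:
apply_moves(
  commands=[
    [0.6, [0.08, 0.2, 0.05], [0, 0, 0]],
    [0.6, [0, 0.3, 0], [0, 0, 0]],
    [0.6, [0, 0.3, 0], [0, 0, 0]],
    [0.6, [0, 0.3, 0], [0, 0, 0]],
    [0.6, [0, 0.3, 0], [0, 0, 0]],
    [0.6, [0, 0.3, 0], [0, 0, 0]],
    [0.6, [0, 0.3, 0], [0, 0, 0]],
    [0.6, [0, 0.2, 0], [0, 0, 0]],
    [0.6, [0, 0, 0], [0, 0, 0]],
    [0.6, [0, 0, 0], [0, 0, 0]],
  ],
)

```text
time: 15.95
eef_pos: [0.5598, -0.1466, 0.0651]
ee_rot: [-0.707, 0.707, 0.006, -0.006]
wrist_force: [-0.1, 0.4, -2.3]
grip_width: 0.0113
```

```bash
python3 - <<'E'
from h import *
i2=eyes.capture("scene")[:,:,::-1]
p,Rt,s=pose(); print(s["time"],p,yawof(Rt)*57.3,s["wrist_force"],s["wrist_torque"],s["grip_width"])
cv2.imwrite("pics/s9c.png",cv2.resize(i2[235:295,235:295],(600,600),interpolation=cv2.INTER_CUBIC))
E
```

```text
16.0 [ 0.55977661 -0.14663005  0.0651118 ] 0.9709819687543246 [-0.16501363 -0.08189348 -2.04919142] [ 0.00169783 -0.11713202 -0.0184748 ] 0.011764250101475847
```

View pics/s9c.png

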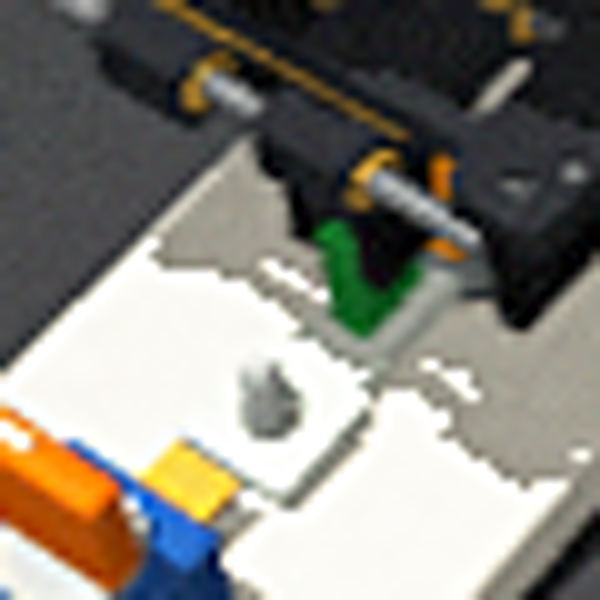

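The eye is on the post with no side force and about 1 mm still to go. Lower 1.5 mm and open.

Emit:
apply_moves(
  commands=[
    [0.6, [0, 0.15, 0], [0, 0, 0]],
    [0.6, [0, 0, 0], [0, 0, 0]],
    [4, [0, 0, 0], [0, 0, 0]],
    [4, [0, 0, 0], [0, 0, 0]],
    [4, [0, 0, 0], [0, 0, 0]],
    [4, [0, 0, 0], [0, 0, 0]],
    [4, [0, 0, 0], [0, 0, 0]],
    [4, [0, 0, 0], [0, 0, 0]],
    [4, [0, 0, 0], [0, 0, 0]],
    [4, [0, 0, 0], [0, 0, 0]],
  ],
)

```text
time: 17.25
eef_pos: [0.5597, -0.1467, 0.0635]
ee_rot: [0.707, -0.707, -0.006, 0.006]
wrist_force: [0.1, -0.4, -0.7]
grip_width: 0.0398
```

```bash
python3 - <<'E'
from h import *
p,Rt,s=pose(); print(s["time"],p,yawof(Rt)*57.3,s["wrist_force"],s["grip_width"])
c=eyes.calibration("wrist");im=np.ascontiguousarray(eyes.capture("wrist")[:,:,::-1]); hsv=cv2.cvtColor(im,cv2.COLOR_BGR2HSV)
m=cv2.inRange(hsv,(10,100,100),(35,255,255)); s_=m[110:230,270:370]
k=max(cv2.findContours(s_,cv2.RETR_EXTERNAL,cv2.CHAIN_APPROX_NONE)[0],key=cv2.contourArea)+[270,110]; f=cv2.fitEllipse(k); print(f,at(c,f[0],.038))
cv2.imwrite("pics/w10.png",im)
i2=eyes.capture("scene")[:,:,::-1]
cv2.imwrite("pics/c10.png",np.hstack([cv2.resize(i2[235:295,235:295],(400,400),interpolation=cv2.INTER_CUBIC),cv2.resize(im[100:300,220:420],(400,400))]))
E
```

```text
17.25 [ 0.55967943 -0.1466554   0.06348753] 0.9701781999342559 [ 0.07704018 -0.44038355 -0.65296748] 0.03977999284641126
((320.0211486816406, 169.47727966308594), (65.11226654052734, 65.95185089111328), 96.8241958618164) [ 0.55901835 -0.10637557  0.038     ]
```

View pics/c10.png

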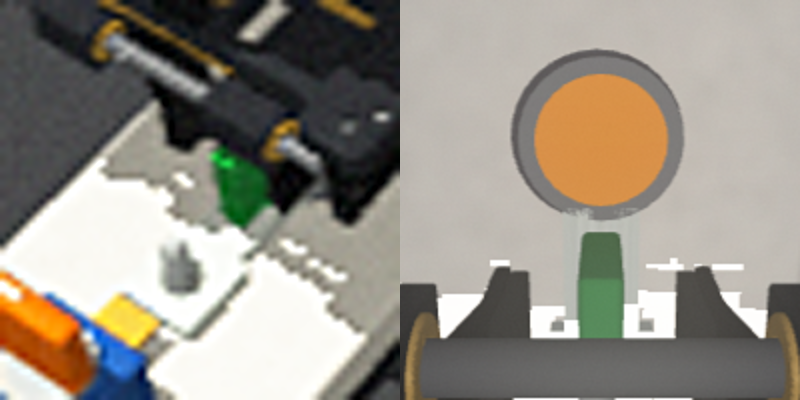

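Released: the filter is at (0.5590, -0.1064) against the window at (0.5579, -0.1066), and the eye is on the post. Next, rise and turn towards the thumbscrew.

Emit:
apply_moves(
  commands=[
    [4, [0, -2, 0], [0, 0, 0]],
    [4, [0, -3.5, 0], [0, 0, 0]],
    [4, [0, -4, 0], [0, 0, 0]],
    [4, [0, 0, 0], [0, -0.18, 0]],
    [4, [0, 0, 0], [0, -0.18, 0]],
    [4, [0, 0, 0], [0, -0.18, 0]],
    [4, [0, 0, 0], [0, -0.18, 0]],
    [4, [0, 0, 0], [0, -0.18, 0]],
    [4, [0, 0, 0], [0, -0.18, 0]],
    [4, [0, 0, 0], [0, -0.18, 0]],
  ],
)

```text
time: 18.6
eef_pos: [0.56, -0.1467, 0.16]
ee_rot: [-0.566, 0.567, 0.423, -0.423]
wrist_force: [-0.0, -0.4, 0.5]
grip_width: 0.0401
```

```bash
python3 - <<'E'
from h import *
for i in range(2): eyes.capture("top")
p,Rt,s=pose(); print(s["time"],p,yawof(Rt)*57.3,s["joints"].round(3))
i2=eyes.capture("scene")[:,:,::-1]
cv2.imwrite("pics/s11c.png",cv2.resize(i2[215:325,205:325],(720,600),interpolation=cv2.INTER_CUBIC))
plan([.5607,-.2518,.16],np.radians(90.5),6)
E
```

```text
18.7 [ 0.55998945 -0.14675884  0.15985437] 73.29689432543907 [ 0.709  0.291 -0.627  1.696  0.181  1.212  1.317]
[[-1.7, -0.0, -0.5], np.float64(-0.051)]
[[-1.7, -0.0, -0.4], np.float64(-0.051)]
[[-1.7, -0.0, -0.4], np.float64(-0.051)]
[[-1.7, -0.0, -0.3], np.float64(-0.051)]
[[-1.7, -0.0, -0.2], np.float64(-0.051)]
[[-1.8, -0.0, -0.0], np.float64(-0.051)]
end [ 0.56030155 -0.25174208  0.15963015] 90.51330645723954
```

View pics/s11c.png

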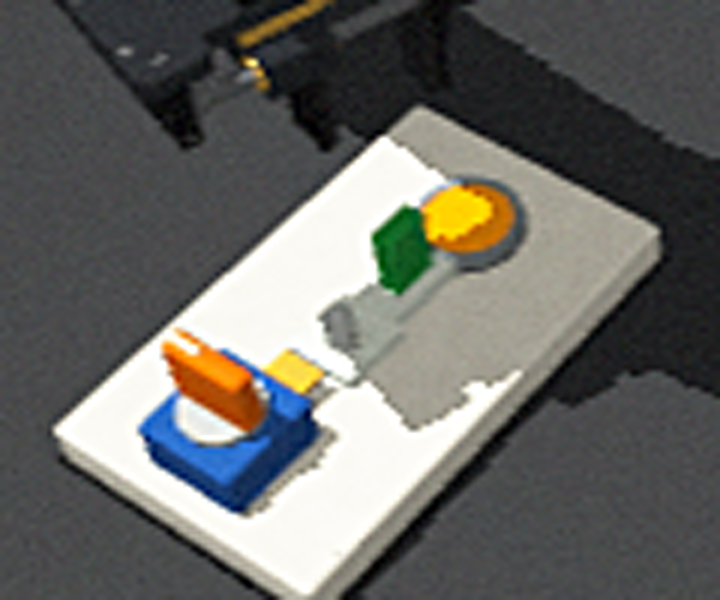

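The arm lies flat on the base over the window. Next, over the wing.

Emit:
apply_moves(
  commands=[
    [4, [-1.7, 0, -0.5], [0, -0.051, 0]],
    [4, [-1.7, 0, -0.4], [0, -0.051, 0]],
    [4, [-1.7, 0, -0.4], [0, -0.051, 0]],
    [4, [-1.7, 0, -0.3], [0, -0.051, 0]],
    [4, [-1.7, 0, -0.2], [0, -0.051, 0]],
    [4, [-1.8, 0, 0], [0, -0.051, 0]],
    [4, [0, 0, 0], [0, 0, 0]],
    [4, [0, 0, 0], [0, 0, 0]],
    [4, [0, 0, 0], [0, 0, 0]],
    [4, [0, 0, 0], [0, 0, 0]],
  ],
)

```text
time: 20.0
eef_pos: [0.5605, -0.2509, 0.1586]
ee_rot: [-0.497, 0.497, 0.503, -0.503]
wrist_force: [0.1, -0.0, -0.3]
grip_width: 0.0401
```

```bash
python3 - <<'E'
from h import *
p,Rt,s=pose(); print(s["time"],p,yawof(Rt)*57.3,s["joints"].round(3))
c=eyes.calibration("wrist"); im=eyes.capture("wrist")[:,:,::-1]; cv2.imwrite("pics/w12.png",im)
print(proj(c,[.5607,-.2518,.102]))
E
```

```text
20.0 [ 0.56052678 -0.250905    0.15862222] 90.71260667502615 [ 0.841  0.365 -0.617  1.61   0.22   1.237  1.766]
[320.30074374 216.59468131]
```

View pics/w12.png

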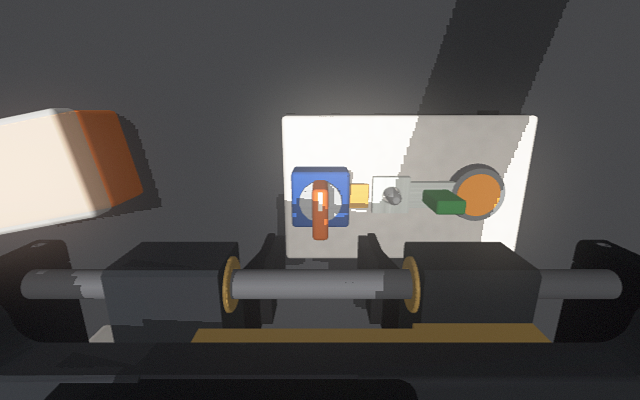

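The wing is between the fingers at (320,208), in line with the jaws. Descend and grip.

Emit:
apply_moves(
  commands=[
    [4, [-0.05, 1, 0], [0, 0, 0]],
    [4, [0, 1, 0], [0, 0, 0]],
    [4, [0, 1.2, 0], [0, 0, 0]],
    [4, [0, 1.2, 0], [0, 0, 0]],
    [4, [0, 1.2, 0], [0, 0, 0]],
    [4, [0, 1.0, 0], [0, 0, 0]],
    [4, [0, 0.5, 0], [0, 0, 0]],
    [0.6, [0, 0, 0], [0, 0, 0]],
    [0.6, [0, 0, 0], [0, 0, 0]],
    [0.6, [0, 0, 0], [0, 0, 0]],
  ],
  grip_force=30,
)

```text
time: 21.3
eef_pos: [0.5606, -0.2522, 0.0879]
ee_rot: [-0.497, 0.497, 0.503, -0.503]
wrist_force: [-0.6, -0.1, -0.4]
grip_width: 0.0179
```

Emit:
apply_moves(
  commands=[
    [0.6, [0, 0, 0], [0, 0, 0]],
    [0.6, [0, 0, 0], [0, 0, 0]],
    [0.6, [0, 0, 0], [0, 0, 0]],
    [0.6, [0, 0, 0], [0, 0, 0]],
    [0.6, [0, 0, 0], [0, 0, 0]],
    [0.6, [0, 0, 0], [0, 0, 0]],
    [0.6, [0, 0, 0], [0, 0, 0]],
    [0.6, [0, 0, 0], [0, 0, 0]],
    [0.6, [0, 0, 0], [0, 0, 0]],
    [0.6, [0, 0, 0], [0, 0, 0]],
  ],
)

```text
time: 22.55
eef_pos: [0.5606, -0.2518, 0.0878]
ee_rot: [-0.497, 0.497, 0.503, -0.503]
wrist_force: [-0.6, 2.5, 5.1]
grip_width: 0.0113
```

```bash
python3 - <<'E'
from h import *
p,Rt,s=pose(); print(s["time"],p,yawof(Rt)*57.3,s["joints"].round(3),s["wrist_force"],s["wrist_torque"],s["grip_width"])
im=eyes.capture("wrist")[:,:,::-1]; cv2.imwrite("pics/w13.png",im)
E
```

```text
22.55 [ 0.56061164 -0.25176235  0.08780693] 90.721325245827 [ 0.826  0.43  -0.599  1.682  0.265  1.112  1.734] [-0.63022208  2.53526479  5.1462454 ] [ 0.75740946  0.22611434 -0.00590407] 0.011277464307630023
```

View pics/w13.png

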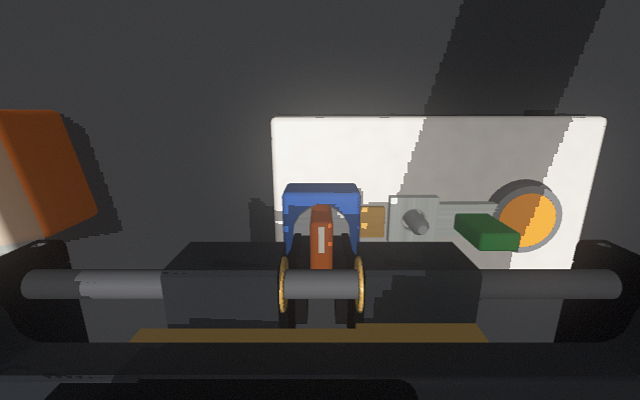

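Gripped at 11.3 mm with the mark visible. Turn clockwise (+wy, since tool y points down).

Emit:
apply_moves(
  commands=[
    [0.6, [0, 0, 0], [0, 0.08, 0]],
    [0.6, [0, 0, 0], [0, 0.16, 0]],
    [0.6, [0, 0, 0], [0, 0.16, 0]],
    [0.6, [0, 0, 0], [0, 0.16, 0]],
    [0.6, [0, 0, 0], [0, 0.16, 0]],
    [0.6, [0, 0, 0], [0, 0.16, 0]],
    [0.6, [0, 0, 0], [0, 0.16, 0]],
    [0.6, [0, 0, 0], [0, 0.16, 0]],
    [0.6, [0, 0, 0], [0, 0.15, 0]],
    [0.6, [0, 0, 0], [0, 0.15, 0]],
  ],
)

```text
time: 23.85
eef_pos: [0.5597, -0.2528, 0.0878]
ee_rot: [-0.706, 0.707, 0.027, -0.028]
wrist_force: [-5.3, 1.1, 6.5]
grip_width: 0.0115
```

```bash
python3 - <<'E'
from h import *
p,Rt,s=pose(); print(s["time"],p,yawof(Rt)*57.3,s["joints"].round(3),s["wrist_force"],s["wrist_torque"],s["grip_width"])
im=eyes.capture("wrist")[:,:,::-1]; cv2.imwrite("pics/w14.png",im)
E
```

```text
23.85 [ 0.5596882  -0.25280897  0.08777583] 4.43960610788353 [ 0.621  0.385 -0.333  1.693  0.14   1.088  0.322] [-5.30985874  1.14737085  6.48258372] [0.19354618 1.00215111 0.11083045] 0.011489784542665646
```

View pics/w14.png

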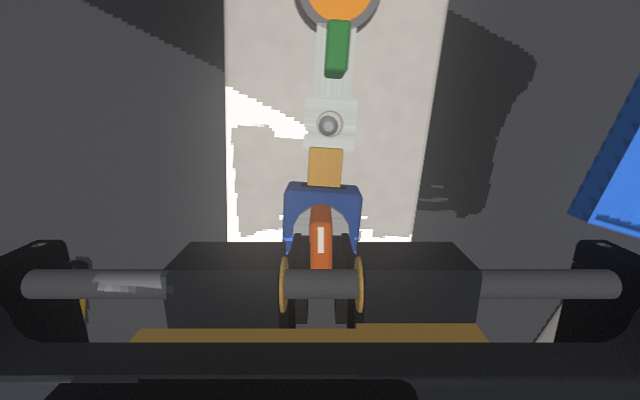

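Emit:
apply_moves(
  commands=[
    [0.6, [0, 0, 0], [0, 0.14, 0]],
    [0.6, [0, 0, 0], [0, 0.14, 0]],
    [0.6, [0, 0, 0], [0, 0.14, 0]],
    [0.6, [0, 0, 0], [0, 0.14, 0]],
    [0.6, [0, 0, 0], [0, 0.14, 0]],
    [0.6, [0, 0, 0], [0, 0.14, 0]],
    [0.6, [0, 0, 0], [0, 0.14, 0]],
    [0.6, [0, 0, 0], [0, 0.14, 0]],
    [0.6, [0, 0, 0], [0, 0.14, 0]],
    [0.6, [0, 0, 0], [0, 0.14, 0]],
  ],
)

```text
time: 25.15
eef_pos: [0.5586, -0.2521, 0.0877]
ee_rot: [-0.558, 0.559, -0.435, 0.433]
wrist_force: [-10.0, 4.3, 11.1]
grip_width: 0.0119
```

```bash
python3 - <<'E'
from h import *
p,Rt,s=pose(); print(s["time"],p,yawof(Rt)*57.3,s["joints"].round(3),s["wrist_force"],s["wrist_torque"],s["grip_width"])
im=eyes.capture("wrist")[:,:,::-1]; cv2.imwrite("pics/w15.png",im)
i2=eyes.capture("scene")[:,:,::-1]
cv2.imwrite("pics/s15c.png",cv2.resize(i2[215:325,205:325],(720,600),interpolation=cv2.INTER_CUBIC))
E
```

```text
25.15 [ 0.55864184 -0.25207599  0.08774328] -75.7500982200732 [ 0.434  0.365 -0.102  1.704  0.042  1.078 -1.003] [-9.98309551  4.2644613  11.06600377] [0.96186173 2.14461321 0.09568085] 0.011941911074764673
```

View pics/w15.png

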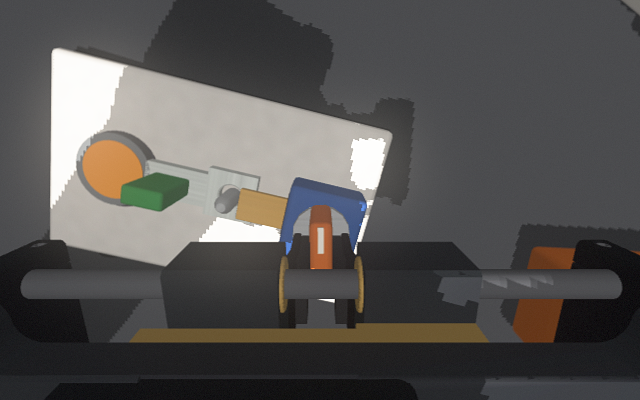

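View pics/s15c.png

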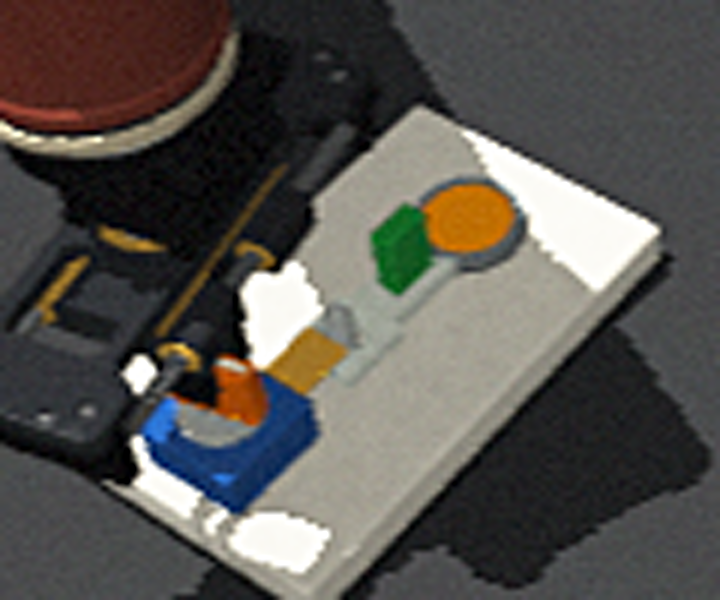

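Turned 2.91 rad, and the wing and keeper follow. I'll ease the small side load (command 1.5 mm off axis) and go on slowly to the stop.

Emit:
apply_moves(
  commands=[
    [0.6, [0, 0, -0.15], [0, 0.04, 0]],
    [0.6, [0, 0, 0], [0, 0.04, 0]],
    [0.6, [0, 0, 0], [0, 0.04, 0]],
    [0.6, [0, 0, 0], [0, 0.04, 0]],
    [0.6, [0, 0, 0], [0, 0.04, 0]],
    [0.6, [0, 0, 0], [0, 0.04, 0]],
    [0.6, [0, 0, 0], [0, 0.04, 0]],
    [0.6, [0, 0, 0], [0, 0.04, 0]],
    [0.6, [0, 0, 0], [0, 0.04, 0]],
    [0.6, [0, 0, 0], [0, 0, 0]],
  ],
)

```text
time: 26.5
eef_pos: [0.5587, -0.2518, 0.0878]
ee_rot: [0.473, -0.473, 0.526, -0.525]
wrist_force: [-3.2, 3.5, 6.4]
grip_width: 0.0126
```

```bash
python3 - <<'E'
from h import *
p,Rt,s=pose(); print(s["time"],p,yawof(Rt)*57.3,s["joints"].round(3),s["wrist_force"],s["wrist_torque"],s["grip_width"])
im=eyes.capture("wrist")[:,:,::-1]; cv2.imwrite("pics/w16.png",im)
E
```

```text
26.5 [ 0.55871556 -0.25184709  0.08775676] -96.02837114813325 [ 0.387  0.361 -0.045  1.709  0.018  1.073 -1.339] [-3.1743393   3.50985736  6.37042766] [0.90663355 0.74096074 0.74984057] 0.01257993729264289
```

View pics/w16.png

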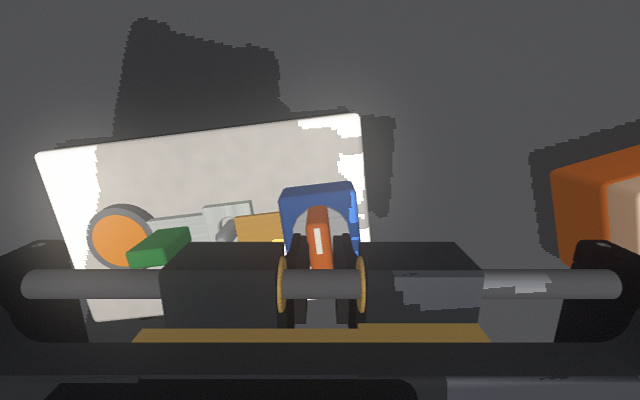

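```bash
python3 - <<'E'
from h import *
i2=eyes.capture("scene")[:,:,::-1]
w=cv2.imread("pics/w16.png")
cv2.imwrite("pics/c16.png",np.hstack([cv2.resize(i2[245:305,225:285],(400,400),interpolation=cv2.INTER_CUBIC),cv2.resize(w[180:280,200:300],(400,400),interpolation=cv2.INTER_CUBIC)]))
E
```

```text
(no output)
```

View pics/c16.png

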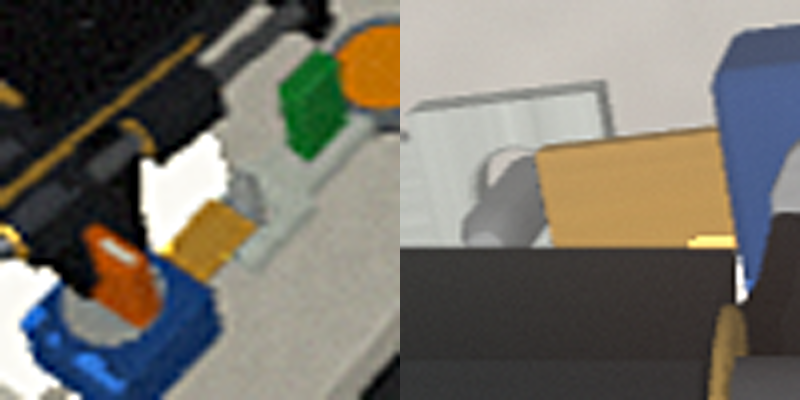

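The keeper meets the post (crop left, 240,225), and the wrist torque rose to 0.75 N m with the wing starting to slip in the jaws, so it has seated. Back off 1.6 rad counter-clockwise.

Emit:
apply_moves(
  commands=[
    [0.6, [0, 0, 0], [0, 0.02, 0]],
    [0.6, [0, 0, 0], [0, 0, 0]],
    [0.6, [0, 0, 0], [0, -0.14, 0]],
    [0.6, [0, 0, 0], [0, -0.16, 0]],
    [0.6, [0, 0, 0], [0, -0.16, 0]],
    [0.6, [0, 0, 0], [0, -0.16, 0]],
    [0.6, [0, 0, 0], [0, -0.16, 0]],
    [0.6, [0, 0, 0], [0, -0.16, 0]],
    [0.6, [0, 0, 0], [0, -0.16, 0]],
    [0.6, [0, 0, 0], [0, -0.16, 0]],
  ],
)

```text
time: 27.85
eef_pos: [0.5591, -0.2525, 0.0878]
ee_rot: [-0.691, 0.691, -0.151, 0.152]
wrist_force: [0.5, 2.6, 3.8]
grip_width: 0.0117
```

Emit:
apply_moves(
  commands=[
    [0.6, [0, 0, 0], [0, -0.12, 0]],
    [0.6, [0, 0, 0], [0, -0.12, 0]],
    [0.6, [0, 0, 0], [0, -0.08, 0]],
    [0.6, [0, 0, 0], [0, -0.04, 0]],
    [0.6, [0, 0, 0], [0, 0, 0]],
    [0.6, [0, 0, 0], [0, 0, 0]],
    [0.6, [0, 0, 0], [0, 0, 0]],
    [0.6, [0, 0, 0], [0, 0, 0]],
    [0.6, [0, 0, 0], [0, 0, 0]],
    [0.6, [0, 0, 0], [0, 0, 0]],
  ],
)

```text
time: 29.1
eef_pos: [0.5594, -0.2526, 0.0878]
ee_rot: [-0.706, 0.707, -0.027, 0.028]
wrist_force: [3.0, 1.2, 4.7]
grip_width: 0.0117
```

```bash
python3 - <<'E'
from h import *
p,Rt,s=pose(); print(s["time"],p,yawof(Rt)*57.3,s["joints"].round(3),s["wrist_force"],s["wrist_torque"],s["grip_width"])
c=eyes.calibration("wrist"); np.savez("w17.npz",**c)
im=eyes.capture("wrist")[:,:,::-1]; cv2.imwrite("pics/w17.png",im)
i2=eyes.capture("scene")[:,:,::-1]
cv2.imwrite("pics/c17.png",np.hstack([cv2.resize(i2[225:315,205:325],(400,300),interpolation=cv2.INTER_CUBIC),cv2.resize(im[190:280,260:380],(400,300),interpolation=cv2.INTER_CUBIC)]))
E
```

```text
29.1 [ 0.55936432 -0.25260198  0.08778555] -4.422624320190735 [ 0.6    0.38  -0.306  1.696  0.127  1.084  0.177] [2.96757459 1.18277592 4.67909123] [ 0.19520639 -0.55291213  0.02967339] 0.011719405991555564
```

View pics/w17.png

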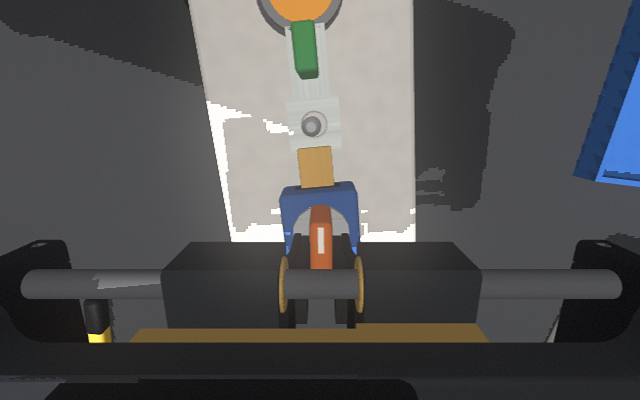

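View pics/c17.png

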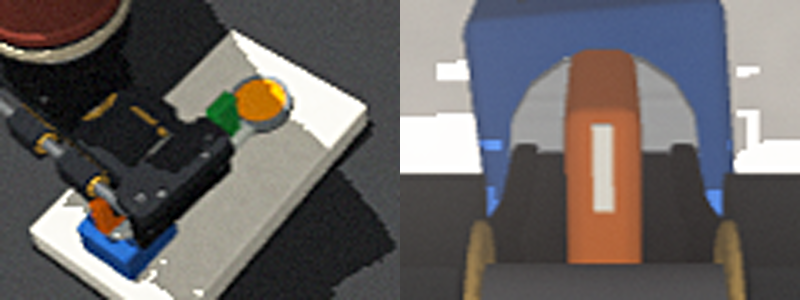

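```bash
python3 - <<'E'
from h import *
c=dict(np.load("w17.npz"))
for n in ("w15","w16","w17"):
    im=cv2.imread(f"pics/{n}.png"); hsv=cv2.cvtColor(im,cv2.COLOR_BGR2HSV)
    s=cv2.inRange(hsv,(0,0,150),(180,110,255))[222:260,310:332]; 
    k=max(cv2.findContours(s,cv2.RETR_EXTERNAL,cv2.CHAIN_APPROX_NONE)[0],key=cv2.contourArea)+[310,222]
    m=np.zeros(im.shape[:2],np.uint8); cv2.drawContours(m,[k],-1,1,-1)
    ys,xs=np.nonzero(m); 
    P=np.array([at(c,(x,y),.102)[:2] for x,y in zip(xs,ys)]); u,_,v=np.linalg.svd(P-P.mean(0),full_matrices=False)
    d=v[0]*np.sign(v[0][1]); print(n,len(xs),(xs.min(),xs.max(),ys.min(),ys.max()),"deg rel tool z (w17 frame)",np.degrees(np.arctan2(d[1],d[0]))-90+4.4)
# keeper front & post in w17
print("keeper",at(c,(315,147.5),.046),"post tip",at(c,(311,126.5),.06))
E
```

```text
w15 165 (np.int64(317), np.int64(323), np.int64(227), np.int64(253)) deg rel tool z (w17 frame) 0.9076930108635342
w16 172 (np.int64(313), np.int64(322), np.int64(227), np.int64(253)) deg rel tool z (w17 frame) 6.7789200783813985
w17 171 (np.int64(317), np.int64(324), np.int64(227), np.int64(253)) deg rel tool z (w17 frame) 1.5348644929578885
keeper [ 0.56022889 -0.20086821  0.046     ] post tip [ 0.55925053 -0.18697254  0.06      ]
```

```bash
python3 - <<'E'
from h import *
c=eyes.calibration("scene"); im=np.ascontiguousarray(eyes.capture("scene")[:,:,::-1]); hsv=cv2.cvtColor(im,cv2.COLOR_BGR2HSV)
m=cv2.inRange(hsv,(8,120,100),(35,255,255)); s=m[240:275,268:300]
k=max(cv2.findContours(s,cv2.RETR_EXTERNAL,cv2.CHAIN_APPROX_NONE)[0],key=cv2.contourArea)+[268,240]; f=cv2.fitEllipse(k); print(f,at(c,f[0],.038))
cv2.imwrite("pics/s18.png",im)
p,Rt,s=pose(); print(s["time"],p,s["joint_vel"].round(3),s["grip_width"],s["wrist_force"])
E
```

```text
((282.59326171875, 254.55613708496094), (11.547292709350586, 14.767776489257812), 81.46611785888672) [ 0.55965447 -0.10610679  0.038     ]
29.25 [ 0.55936129 -0.25261371  0.08777214] [-0.     0.     0.001  0.001 -0.001 -0.001  0.001] 0.011662598717316513 [2.2689125  1.50713962 5.08618023]
```

View pics/s18.png

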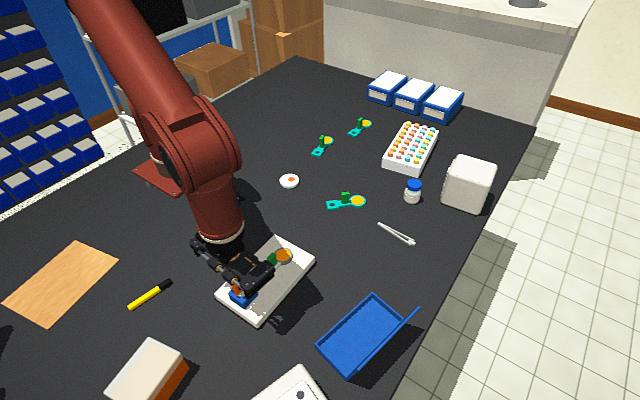

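The filter is over the window at (282,255), the bystanders are where they started, and the wing is held still. Hand in.

```bash
python3 -c "
from station import robot
print(robot.sign_off())"
```

```text
the job is handed in; nothing more can be done
None
```

The job is handed in at about 29 s: the silver filter arm hangs on the post and is let go. I turned the thumbscrew in until it seated, then backed it off about a quarter turn, and it is still gripped. The hand-in reports no verdict, so the figures below are my own checks.

- **Arm:** The last view put the filter about 2 mm from the window centre. The arm looked flat with its eye around the post.
- **Seating:** The wrist torque rose to 0.75 N m, the wing slipped about 6° in the jaws, and the picture showed the keeper against the post. I could not read the screw angle directly.
- **Back-off:** The wing's white mark gives about 1.51 rad and the keeper's travel about 1.58 rad. Both are inside 1.25 to 1.89 rad.
- **Grip:** The fingers hold the wing at 11.7 mm opening with the grip set to 30 N, and the arm was standing still.
- **Bystanders:** The dish, jar, forceps and marker look unmoved in the last scene picture.

One thing went wrong on the way. The first grasp of the lug missed because I lifted before the fingers had closed. The arm stayed where it was, and the second try held.

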